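# Unlock the prayer bead showcase and hold the key turned

## Task

Unlock the bead showcase for me: take its key, the one with the broad bow, out of the walnut key rest, push it fully home in the lock on the showcase's front rail (the pins are sticky, so wiggle it past them if it catches), and turn it a quarter turn clockwise to its stop. The lock springs back when let go, so finish while still holding the key turned, so that I can lift the lid. Leave the narrow key, the vial, the ring dish and the file as they are.

Things in the scene. Friction and masses are not known exactly. Their poses are not given: they have to be found in the camera images.
- key_bow (a point): Centre of the bow (grey moulded head) of the showcase key, the point to grip. The key (45 g) stands bow up in one of the key rest's two slots; which one varies. Bow 36 mm wide (x), 9 mm thick (y; pinch it this way), 30 mm tall (z, up along the key), 15 mm below and above this point. The 18 x 9 mm steel shoulder's underside is 23 mm, the blade's tip 51 mm below this point.
- key_tip (a point): Middle of the tip of the showcase key's blade; axes as key_bow. The flat steel blade is 12 mm wide (x), 4 mm thick (y), 28 mm long from shoulder to tip, its last 7 mm tapering to 6 x 2 mm. It goes in either way round.
- keyway (a point): Middle of the keyway's mouth in the lock's round brass face (22 mm across, 97 mm above the desk). z up, x along the slot; fixed to the showcase, shows the keyway unturned. Slot 14 x 6 mm, bevelled 1.5 mm, straight down. Home: shoulder on the brass face, tip 28 mm down. Sticky pins 8 and 15.5 mm down resist a straight push with 8 to 15 N, less when twisted.
- plug (a joint): Turn of the lock's brass plug in rad: 0 unturned, growing clockwise seen from above, 1.571 at the stop. It cannot turn until the key is within about 2 mm of home. The key has about 0.17 rad of play in the slot, so the hand turns that much farther. A spring turns it back with 0.04 to 0.1 N m. Turning draws back the bolt that holds down the lid.
- showcase: Flat aluminium showcase with a glass lid, fixed, 300 mm wide (y), 270 mm deep (x), 85 mm high, holding strings of beads. Origin on the desk right under the lock's axis, 32 mm behind its front (-x) face, mid-width. The lock's steel case on the front rail is 62 mm (y) by 56 mm (x), its top 95 mm above the desk.
- key_rest: Walnut block with two slots, fixed, 130 x 48 x 34 mm, origin at the middle of its underside, x along its length. A key stands in each slot, 33 mm either side of the middle along x, the bow's width along x, the shoulder on the block's top.
- spare_bow (a point): The centre of the bow of the other key, to be left alone: of the same make, but with a narrow bow, 22 mm wide, and a shorter blade that does not work this lock. It stands in the other slot.
- vial: Small lapis blue glass vial with a brass cap, 26 mm across and 68 mm tall, standing; origin at the middle of its underside. To be left alone.
- dish: White ceramic ring dish, 80 mm across and 22 mm high; origin at the middle of its underside. To be left alone.
- file: Steel hand file with a wooden handle, 240 mm long, 20 mm thick, lying along its x axis; origin on the desk near its middle. To be left alone.
Mind the look-alikes: they are no part of the job. Leave any blue look-alike of the part that bears key_bow alone.

How it is judged:
By the outcome, as a careful person would: the job done as asked, in the order asked, and still so for the second after the job is handed in, while the arm keeps its last pose, push and grip.
It also fails if it takes over 48 s, if anything falls off the work surface, if the arm or the gripper's body presses on something with over 40 N, if the wrist force passes 120 N, or if a joint passes its speed limit or range.

## Robot

A 6-joint arm with a two-finger parallel gripper is mounted at the origin on the work surface. World frame = base frame: x ahead of the robot, y to its left, z up, the work surface at z = 0. Lengths are in m, angles in rad, forces in N, time in s.
With the tool pointing down it reaches from about 0.425 to 0.95 m from the base axis. Payload 14.7 kg.
Tool frame: the origin (TCP) lies between the finger pads; the fingertips stand 19 mm ahead of it and the grasp point (between the pads) is the TCP (env.tips_ahead is the distance from the TCP to the fingertips, in m); z points along the fingers, y is the direction in which the jaws open and shut (so a half turn about z gives the same grasp; the last joint's range is limited). The gripper opens to 85 mm and grips with 20 to 120 N. Pads are 22 mm wide; open, the fingers measure 114 mm over their backs; the gripper's body (76 mm by 85 mm) begins 54 mm behind the grasp point. The pads swing forward as they close: fully open they stand 13 mm farther back than shut.
Start: joints at [-1.377, 0.48, 1.596, -0, 1.065, -0.047], TCP at [0.155, -0.631, 0.25] pointing down, gripper open.
Joint ranges: [-2.75, 2.75], [-0.82, 2.05], [0.23, 2.67], [-1.56, 4.7], [0.09, 2.69], [-2.92, 2.92]. Speed limits (rad/s): [1.89, 1.89, 2.39, 3.01, 3.01, 3.01].

## Interface

Orientations are given as a unit quaternion [w, x, y, z].
In Python, from station import env gives the robot as it stands.
- The arm moves only by the tool move_arm, never from a script. Its argument "rows" is a list of rows, each an object with "turn": the turn, a rotation vector about the world's x, y, z in rad, a list of three; "offset": the shift along the world's x, y, z in mm, a list of three; "fingers": the gripper's target within -1 to 1 (fully open at 1, half-way at 0, shut at -1). In form: [{"turn": [ax, ay, az], "offset": [dx, dy, dz], "fingers": fingers}, ...]. A call has 1 to 20 rows; each row is the pose to reach, as a shift and turn from the pose commanded when the call began; what a row does not reach only later rows make up. A row lasts 1/10 s, in which the tool goes at most 50 mm and 8.59 degrees, less where a joint would pass 70% of its speed; a pose out of reach is approached as far as the arm can. A call with a gripper value outside its range is refused whole. The fingers move at their own pace and stop on an object; the grip force is fixed at half the most. Time passes only in rows, so rows that repeat a pose let the fingers close. It gives the time, the measured TCP pose, the force and the opening at its end, in the units of the state.
- env.sense(): the state, without advancing time (a new reading comes with each control period).
- env.capture(name): name is "scene" or "top" or "wrist"; returns (picture, depth): 420x560x3 uint8, blue, green, red; 420x560 float32, m along the optical axis (not along the pixel's ray), 0 where there is no reading.
- env.camera_params(name): a dict with "K" (3x3 intrinsics, pixels), "world_from_camera" (4x4, takes a point from camera to world coordinates). Camera axes: x right, y down, z forward; pixel columns grow to the right and rows downward; lengths in m; the calibration is good to about 2 mm. A picture is of the moment at which its call begins: read the wrist's pose just before it. camera_params takes no time and is no camera call; for the wrist camera it gives the pose at the moment of the call.
- env.finish_job(): hands the job in, once; it reports no verdict.
Trained networks look in the newest picture that a camera, given by its name, has taken for a name from the list of things; names that differ only in an ending like _2 or _b are one class to them, and where a whole thing is asked for, a point or a joint stands for the part that bears it (a point fixed in the world has none). Each returns a list of dicts, best first, with "conf" (0 to 1); they miss things now and then, are a little off and sometimes report something else, mostly with a low value. They report only what shows in the picture. A call takes as long as a camera call. They do not tell look-alikes from the thing itself.
- env.search_frame(camera, thing): "box" ([left, top, right, bottom] in pixels, round what is visible of it).
- env.spot_point(camera, thing): "point" ([column, row] in pixels: a listed point, or the origin of a listed thing).
The state is a dict: "clock": time; "joints": joint angles; "qd": joint speeds; "joint_efforts": joint torques, N m; "position": TCP position; "orientation": TCP orientation; "contact_force": force on the tool from outside, world axes, zero at the start; "ft_torque": the same for the moment, N m; "gripper_width": finger opening in m.
Only numpy, scipy, OpenCV 4.12 (cv2) and the standard library are available. Lean on these libraries where they do the work, as an engineer would, in place of code of your own. Each camera call takes 0.05 s, during which the arm holds its last target.

## Working session

There is one attempt and no reset: what is moved stays moved. The work goes in short steps, Python scripts to look and compute and a tool call to move; the robot and the scene stay as the last step left them, time stands still between calls to the robot, and variables do not carry over. Pictures are saved under pics/ and viewed, and the job is handed in when it is done.

Besides the shell and the picture viewer there is one more tool, called after "Call:" by a JSON object that holds its "fn" and its "kwargs", one argument or row to a line. move_arm: Moves the arm, as the interface text tells. Its arguments: {"type":"object","properties":{"rows":{"type":"array"}},"required":["rows"]}

```bash
ls; mkdir -p pics; cat > h.py <<'E'
from station import env
import numpy as np, cv2
def P(cam,u,v,d,T=None):
    p=env.camera_params(cam);K=np.array(p["K"]);T=np.array(p["world_from_camera"]) if T is None else T
    c=np.array([(u-K[0,2])/K[0,0]*d,(v-K[1,2])/K[1,1]*d,d,1.]);return (T@c)[:3]
def Pz(cam,u,v,z):
    p=env.camera_params(cam);K=np.array(p["K"]);T=np.array(p["world_from_camera"])
    r=T[:3,:3]@np.array([(u-K[0,2])/K[0,0],(v-K[1,2])/K[1,1],1.]);o=T[:3,3]
    return o+r*(z-o[2])/r[2]
def proj(cam,X):
    p=env.camera_params(cam);K=np.array(p["K"]);T=np.linalg.inv(np.array(p["world_from_camera"]))
    c=T@np.append(X,1);return (K@c[:3]/c[2])[:2]
E
python3 - <<'E'
from h import *
print(env.sense())
for c in ["scene","top"]:
    im,d=env.capture(c);cv2.imwrite(f"pics/{c}0.png",im);np.save(f"{c}0.npy",d)
    for t in ["key_bow","spare_bow","keyway"]:
        print(c,t,[(np.round(r["point"]),round(r["conf"],2)) for r in env.spot_point(c,t)])
    print(env.camera_params(c)["world_from_camera"].round(3).tolist(), env.camera_params(c)["K"][0][0])
print(env.sense()["clock"])
E
```

```text
pics
{'clock': 0.0, 'joints': array([-1.37662899e+00,  4.80809127e-01,  1.59688309e+00,  1.81304364e-05,
        1.06513109e+00, -4.66071915e-02]), 'qd': array([ 0.00030145,  0.0005555 ,  0.00123294,  0.00047644,  0.00125308,
       -0.00021524]), 'joint_efforts': array([ 4.79108145e-03, -9.50640178e+01, -4.30186272e+01,  1.83617581e-04,
        1.22241388e-02,  1.59025552e-05]), 'position': array([ 0.15493863, -0.63084627,  0.24968369]), 'orientation': array([-6.14237882e-04,  9.92762541e-01,  1.20092293e-01, -3.74512750e-05]), 'contact_force': array([-0.29635807,  0.14432484,  0.69269914]), 'ft_torque': array([ 0.05190294, -0.05448714, -0.00715208]), 'gripper_width': 0.08537473044277154}
scene key_bow [(array([372., 250.]), 0.75), (array([445., 230.]), 0.62)]
scene spare_bow [(array([342., 204.]), 0.62), (array([468., 225.]), 0.43)]
scene keyway [(array([252., 212.]), 0.65)]
[[-0.149, 0.688, -0.711, 1.206], [0.989, 0.103, -0.108, 0.007], [-0.001, -0.719, -0.695, 0.754], [0.0, 0.0, 0.0, 1.0]] 399.35323107733956
top key_bow [(array([153., 204.]), 0.6), (array([210., 184.]), 0.52)]
top spare_bow [(array([420., 224.]), 0.53), (array([130., 212.]), 0.46)]
top keyway [(array([172., 165.]), 0.66), (array([307., 188.]), 0.57)]
[[0.023, -0.994, 0.106, 0.366], [-1.0, -0.022, 0.015, -0.107], [-0.013, -0.107, -0.994, 1.618], [0.0, 0.0, 0.0, 1.0]] 533.0425798428181
0.4
```

View pics/scene0.png

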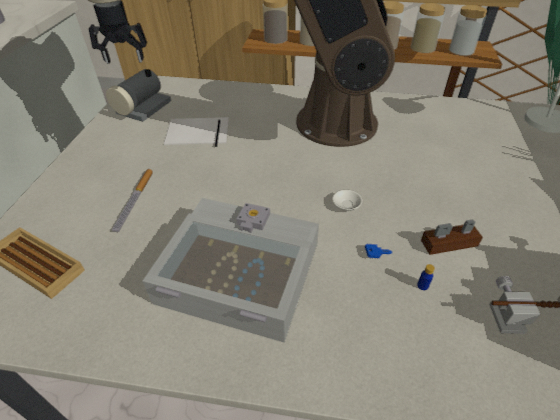

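View pics/top0.png

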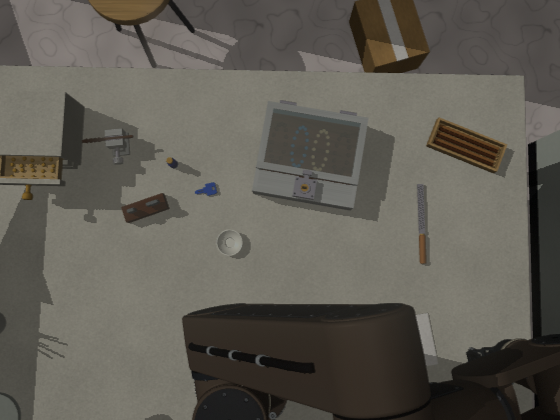

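```bash
python3 - <<'E'
from h import *
a=cv2.imread("pics/scene0.png")[205:265,410:495];b=cv2.imread("pics/top0.png")[185:230,110:180];c=cv2.imread("pics/top0.png")[165:205,280:335]
f=lambda i:cv2.resize(i,(400,280),interpolation=cv2.INTER_CUBIC)
cv2.imwrite("pics/crop0.png",np.vstack([np.hstack([f(a),f(b)]),np.hstack([f(c),f(cv2.imread("pics/scene0.png")[195:240,225:285])])]))
ds=np.load("scene0.npy");dt=np.load("top0.npy")
for c,d,pts in [("scene",ds,[(443,231),(468,226),(252,212)]),("top",dt,[(153,204),(130,212),(306,188)])]:
    for u,v in pts: print(c,u,v,P(c,u,v,d[v,u]).round(4), Pz(c,u,v,.072).round(4),Pz(c,u,v,.097).round(4))
E
```

```text
scene 443 231 [0.5204 0.2782 0.0537] [0.5383 0.2711 0.072 ] [0.5628 0.2614 0.097 ]
scene 468 226 [0.5014 0.3364 0.0601] [0.5135 0.3308 0.072 ] [0.5389 0.3189 0.097 ]
scene 252 212 [ 0.5636 -0.1712  0.0933] [ 0.543  -0.1769  0.072 ] [ 0.5673 -0.1702  0.097 ]
top 153 204 [0.5168 0.2757 0.0618] [0.5158 0.2732 0.072 ] [0.5134 0.267  0.097 ]
top 130 212 [0.4918 0.3429 0.0598] [0.4908 0.3394 0.072 ] [0.4888 0.3322 0.097 ]
top 306 188 [ 0.3656 -0.1072  1.6178] [ 0.5727 -0.1729  0.072 ] [ 0.5693 -0.1719  0.097 ]
```

View pics/crop0.png

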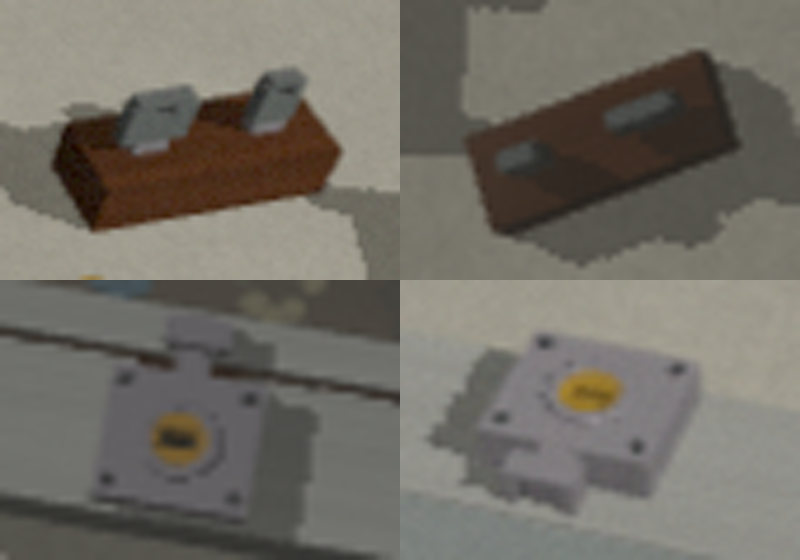

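Candidates for the showcase key: broad grey bow at scene (443,230) / top (153,204), narrow grey bow at scene (468,225) / top (130,212), and a blue key-shaped look-alike lying at scene (375,251) / top (207,188). The crop shows the bow at scene (443,230) is clearly the wider of the two grey ones, so I choose it. The slot in the brass face runs roughly along world y.

```bash
python3 - <<'E'
from h import *
from scipy.spatial.transform import Rotation as R
s=env.sense();q=s["orientation"];Rt=R.from_quat([q[1],q[2],q[3],q[0]]).as_matrix()
p=env.camera_params("wrist");T=np.array(p["world_from_camera"])
print((Rt.T@(T[:3,3]-s["position"])).round(4));print((Rt.T@T[:3,:3]).round(3));print(Rt.round(3));print(p["K"][0],p["K"][1])
E
```

```text
[ 0.0687  0.0013 -0.1238]
[[ 0.001 -0.963 -0.269]
 [ 1.     0.001 -0.001]
 [ 0.001 -0.269  0.963]]
[[ 0.971  0.238 -0.   ]
 [ 0.238 -0.971  0.   ]
 [-0.    -0.    -1.   ]]
[321.35621813   0.         282.9042966 ] [  0.         321.35621813 209.963718  ]
```

Call:
{"fn": "move_arm", "kwargs": {
  "rows": [
    {"turn": [0, 0, 0.15], "offset": [50, 0, 20], "fingers": 1},
    {"turn": [0, 0, 0.3], "offset": [95, 20, 20], "fingers": 1},
    {"turn": [0, 0, 0.45], "offset": [140, 45, 20], "fingers": 1},
    {"turn": [0, 0, 0.6], "offset": [180, 75, 20], "fingers": 1},
    {"turn": [0, 0, 0.75], "offset": [220, 105, 20], "fingers": 1},
    {"turn": [0, 0, 0.9], "offset": [255, 140, 20], "fingers": 1},
    {"turn": [0, 0, 1.05], "offset": [285, 180, 20], "fingers": 1},
    {"turn": [0, 0, 1.2], "offset": [310, 225, 20], "fingers": 1},
    {"turn": [0, 0, 1.33], "offset": [330, 270, 20], "fingers": 1},
    {"turn": [0, 0, 1.33], "offset": [345, 315, 20], "fingers": 1},
    {"turn": [0, 0, 1.33], "offset": [355, 360, 20], "fingers": 1},
    {"turn": [0, 0, 1.33], "offset": [365, 405, 20], "fingers": 1},
    {"turn": [0, 0, 1.33], "offset": [375, 450, 20], "fingers": 1},
    {"turn": [0, 0, 1.33], "offset": [375, 460, 20], "fingers": 1},
    {"turn": [0, 0, 1.33], "offset": [375, 460, 20], "fingers": 1},
    {"turn": [0, 0, 1.33], "offset": [375, 460, 20], "fingers": 1}
  ]
}}

```text
clock: 2.0
position: [0.5301, -0.1718, 0.2704]
orientation: [0.0, 0.707, 0.707, -0.0]
contact_force: [0.5, 0.5, -0.3]
gripper_width: 0.0856
```

```bash
python3 - <<'E'
from h import *
print(env.sense()["joints"].round(3))
im,d=env.capture("wrist");cv2.imwrite("pics/w1.png",im);np.save("w1.npy",d)
for t in ["keyway","showcase"]:
    for r in env.spot_point("wrist",t): print(t,r["point"],r["conf"],Pz("wrist",*r["point"],.097).round(4))
E
```

```text
[-0.368  0.33   1.788 -0.     1.023 -0.368]
keyway [322.1, 187.3] 0.81 [ 0.5677 -0.166   0.097 ]
showcase [316.5, 175.4] 0.65 [ 0.562  -0.1547  0.097 ]
```

View pics/w1.png

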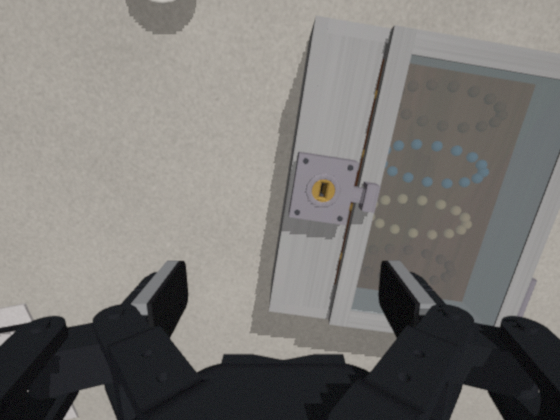

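The wrist view shows the lock's brass face at (323,190), with the dark slot slightly tilted from image vertical.

```bash
python3 - <<'E'
from h import *
im=cv2.imread("pics/w1.png")
hsv=cv2.cvtColor(im,cv2.COLOR_BGR2HSV)
m=cv2.inRange(hsv,(15,120,80),(35,255,255));m[:, :300]=0;m[:,:][:,350:]=0;m[:165]=0;m[215:]=0
c=max(cv2.findContours(m,0,2)[0],key=cv2.contourArea);hull=cv2.convexHull(c)
mm=cv2.moments(hull);u,v=mm["m10"]/mm["m00"],mm["m01"]/mm["m00"];print(u,v,Pz("wrist",u,v,.097).round(4),cv2.boundingRect(c))
d=np.load("w1.npy");print(P("wrist",u,v,d[int(v)+8,int(u)]).round(4))
hm=np.zeros_like(m);cv2.fillConvexPoly(hm,hull,255)
g=cv2.cvtColor(im,cv2.COLOR_BGR2GRAY)
ys,xs=np.nonzero((cv2.erode(hm,np.ones((3,3)))>0)&(g<75))
pw=np.array([Pz("wrist",x,y,.097)[:2] for x,y in zip(xs,ys)]);w=(90-g[ys,xs]).astype(float)
mu=np.average(pw,axis=0,weights=w);ev,V=np.linalg.eigh(np.cov((pw-mu).T,aweights=w));print(len(xs),mu,np.sqrt(ev),np.degrees(np.arctan2(*V[::-1,1])))
# case edges
q=cv2.inRange(hsv,(120,15,60),(170,80,200))
n,l,s,_=cv2.connectedComponentsWithStats(q);print(s[l[180,308]] )
cs=[(302,152),(357,159),(290,219),(346,223)]
W=np.array([Pz("wrist",*c,.095) for c in cs]);print(W.round(4),W.mean(0))
for a,b in [(0,2),(1,3),(0,1),(2,3)]:
    e=W[a]-W[b];print(np.degrees(np.arctan2(e[1],e[0])),np.linalg.norm(e))
cv2.imwrite("pics/w1c.png",cv2.resize(im[140:240,270:400],(780,600),interpolation=cv2.INTER_CUBIC))
E
```

```text
323.1818181818182 190.06012506012505 [ 0.5687 -0.1687  0.097 ] (313, 180, 22, 21)
[ 0.5692 -0.1695  0.0933]
71 [ 0.56839566 -0.16726854] [0.00146301 0.00331931] 83.12969910974407
[     0      0    560    420 234823]
[[ 0.5483 -0.1334  0.095 ]
 [ 0.5993 -0.1398  0.095 ]
 [ 0.5376 -0.1978  0.095 ]
 [ 0.5923 -0.202   0.095 ]] [ 0.56938603 -0.1682482   0.095     ]
80.57456148149895 0.06534114700761155
83.61906701356388 0.0625290059683958
172.8077804600414 0.05137444973069133
175.6998885540251 0.0548758603456658
```

View pics/w1c.png

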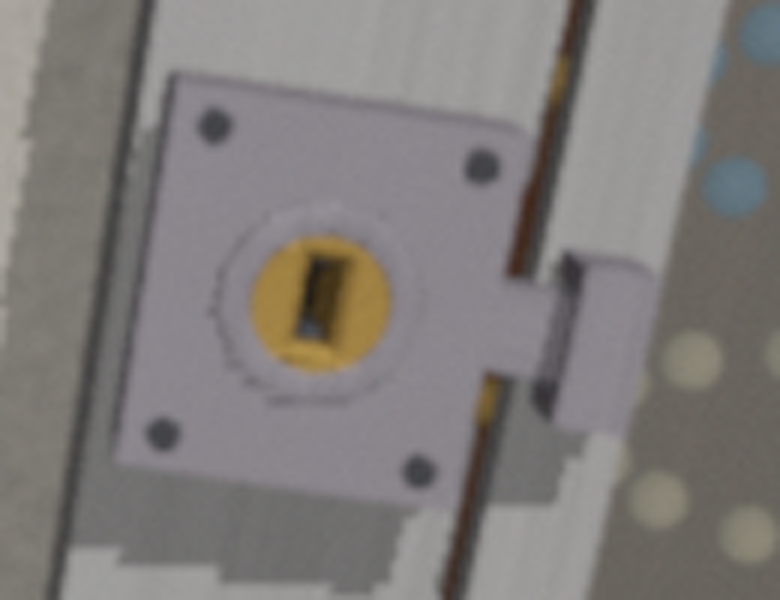

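Call:
{"fn": "move_arm", "kwargs": {
  "rows": [
    {"turn": [0, 0, 0.1], "offset": [0, 50, 0], "fingers": 1},
    {"turn": [0, 0, 0.2], "offset": [0, 100, 0], "fingers": 1},
    {"turn": [0, 0, 0.3], "offset": [0, 150, 0], "fingers": 1},
    {"turn": [0, 0, 0.37], "offset": [0, 200, 0], "fingers": 1},
    {"turn": [0, 0, 0.37], "offset": [-5, 250, 0], "fingers": 1},
    {"turn": [0, 0, 0.37], "offset": [-10, 300, 0], "fingers": 1},
    {"turn": [0, 0, 0.37], "offset": [-15, 350, 0], "fingers": 1},
    {"turn": [0, 0, 0.37], "offset": [-20, 400, 0], "fingers": 1},
    {"turn": [0, 0, 0.37], "offset": [-20, 445, 0], "fingers": 1},
    {"turn": [0, 0, 0.37], "offset": [-20, 445, 0], "fingers": 1},
    {"turn": [0, 0, 0.37], "offset": [-20, 445, 0], "fingers": 1},
    {"turn": [0, 0, 0.37], "offset": [-20, 445, 0], "fingers": 1}
  ]
}}

```text
clock: 3.35
position: [0.5103, 0.2725, 0.2701]
orientation: [-0.0, 0.565, 0.825, -0.0]
contact_force: [-0.8, 0.3, -0.6]
gripper_width: 0.0854
```

```bash
python3 - <<'E'
from h import *
s=env.sense();print(s["joints"].round(3),s["position"],s["clock"])
im,d=env.capture("wrist");cv2.imwrite("pics/w2.png",im);np.save("w2.npy",d)
for t in ["key_bow","spare_bow"]:
    for r in env.spot_point("wrist",t): print(t,r["point"],r["conf"],Pz("wrist",*r["point"],.057).round(4))
E
```

```text
[ 0.438  0.361  1.741 -0.     1.041  0.07 ] [0.51032773 0.272451   0.27008222] 3.35
key_bow [283.3, 300.2] 0.69 [0.5609 0.1443 0.057 ]
key_bow [293.6, 186.7] 0.65 [0.5219 0.2754 0.057 ]
spare_bow [289.7, 120.3] 0.54 [0.4931 0.3376 0.057 ]
```

View pics/w2.png

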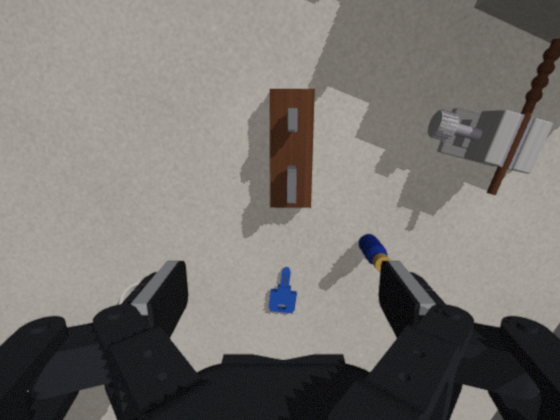

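The wrist view shows the rest at (292,148): the broad bow at (292,185), the narrow one at (292,120), and the blue look-alike at (284,292), separate from both.

```bash
python3 - <<'E'
from h import *
im=cv2.imread("pics/w2.png");d=np.load("w2.npy")
hsv=cv2.cvtColor(im,cv2.COLOR_BGR2HSV)
for (a,b,n) in [(163,206,"broad"),(105,133,"narrow")]:
    sub=im[a:b,272:312].astype(int)
    m=((sub[:,:,2]-sub[:,:,0])<15)&(sub.sum(2)>200)
    l=cv2.connectedComponentsWithStats(m.astype(np.uint8));i=1+np.argmax(l[2][1:,4]);ys,xs=np.nonzero(l[1]==i)
    print(n,l[2][i]+np.array([272,a,0,0,0]))
    r=cv2.minAreaRect(np.c_[xs+272,ys+a].astype(np.float32));print(r)
    Z=np.array([P("wrist",x+272,y+a,d[y+a,x+272]) for x,y in zip(xs,ys)])
    print(np.percentile(Z[:,2],[5,50,95]).round(4))
    T=Z[Z[:,2]>np.percentile(Z[:,2],95)-.006]
    W=np.array([Pz("wrist",x+272,y+a,.072) for x,y in zip(xs,ys)])[:,:2]
    mu=W.mean(0);e,V=np.linalg.eigh(np.cov((W-mu).T));t=V[:,1];t=t*np.sign(t[1]);pr=(W-mu)@V
    print("center@.072",mu,"mid",mu+V@((pr.max(0)+pr.min(0))/2),"ext",np.ptp(pr,axis=0),np.degrees(np.arctan2(t[1],t[0])),"topdepth",T.mean(0))
# rest block corners top z=.034
cs=np.array([(270,89),(314,89),(312,207.5),(270.5,207.5)]);W=np.array([Pz("wrist",*c,.034) for c in cs]);print(W.round(4),W.mean(0))
for a,b in [(0,3),(1,2)]:
    e=W[a]-W[b];print(np.degrees(np.arctan2(e[1],e[0])),np.linalg.norm(e))
cv2.imwrite("pics/w2c.png",cv2.resize(im[80:215,240:340],(440,594),interpolation=cv2.INTER_CUBIC))
E
```

```text
broad [287 166  10  37 343]
((291.5, 184.0), (36.0, 9.0), 90.0)
[0.0531 0.0721 0.0734]
center@.072 [0.51700206 0.27992651] mid [0.51742298 0.27972849] ext [0.00921073 0.03719676] 111.13130578291936 topdepth [0.51731155 0.27860542 0.07304642]
narrow [288 108  10  24 217]
((292.5, 119.5), (23.0, 9.0), 90.0)
[0.0352 0.0721 0.0736]
center@.072 [0.49467251 0.33953572] mid [0.49506347 0.33905167] ext [0.00895305 0.02138529] 110.48717861350836 topdepth [0.49447582 0.33942134 0.07176971]
[[0.4625 0.3598 0.034 ]
 [0.5058 0.3766 0.034 ]
 [0.5533 0.2564 0.034 ]
 [0.5084 0.239  0.034 ]] [0.50749257 0.30794305 0.034     ]
110.77555057790268 0.12924720484767757
111.58825979797334 0.12924324954893351
```

View pics/w2c.png

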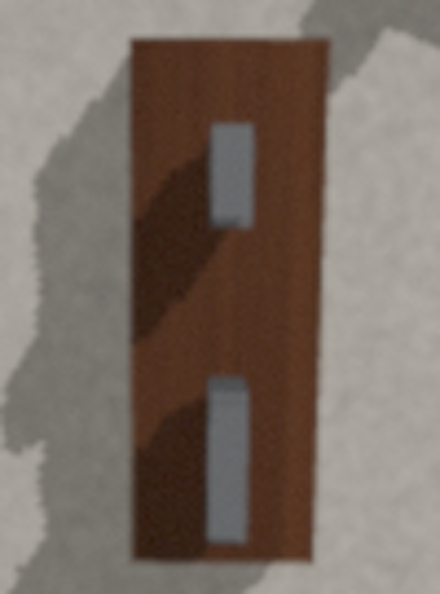

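Call:
{"fn": "move_arm", "kwargs": {
  "rows": [
    {"turn": [0, 0, 0], "offset": [7.5, 6, -45], "fingers": 1},
    {"turn": [0, 0, 0], "offset": [7.5, 6, -90], "fingers": 1},
    {"turn": [0, 0, 0], "offset": [7.5, 6, -135], "fingers": 0.3},
    {"turn": [0, 0, 0], "offset": [7.5, 6, -170], "fingers": 0},
    {"turn": [0, 0, 0], "offset": [7.5, 6, -195], "fingers": -0.3},
    {"turn": [0, 0, 0], "offset": [7.5, 6, -210], "fingers": -0.5},
    {"turn": [0, 0, 0], "offset": [7.5, 6, -210], "fingers": -0.5},
    {"turn": [0, 0, 0], "offset": [7.5, 6, -210], "fingers": -0.5}
  ]
}}

```text
clock: 4.3
position: [0.5181, 0.2796, 0.0611]
orientation: [0.0, 0.565, 0.825, 0.0]
contact_force: [-0.0, -0.4, 1.3]
gripper_width: 0.021
```

```bash
python3 - <<'E'
from h import *
s=env.sense();print(s["position"],s["contact_force"],s["gripper_width"])
im,d=env.capture("wrist");cv2.imwrite("pics/w3.png",im)
E
```

```text
[0.51814845 0.27963274 0.06110425] [-0.04566736 -0.43450162  1.28789206] 0.021018332142812863
```

View pics/w3.png

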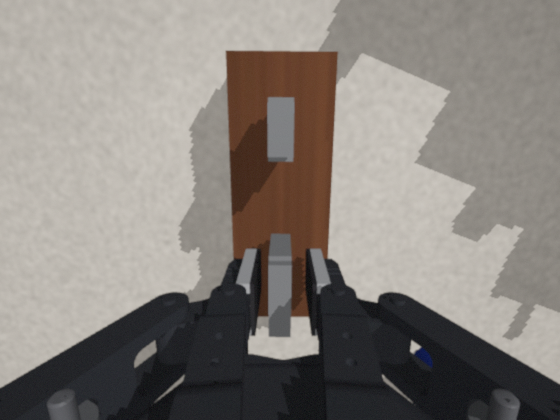

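The broad bow sits centred between the jaws at (280,290), with the narrow key untouched at (281,130). Now I close on it.

Call:
{"fn": "move_arm", "kwargs": {
  "rows": [
    {"turn": [0, 0, 0], "offset": [0, 0, 0], "fingers": -1},
    {"turn": [0, 0, 0], "offset": [0, 0, 0], "fingers": -1},
    {"turn": [0, 0, 0], "offset": [0, 0, 0], "fingers": -1},
    {"turn": [0, 0, 0], "offset": [0, 0, 0], "fingers": -1},
    {"turn": [0, 0, 0], "offset": [0, 0, 0], "fingers": -1}
  ]
}}

```text
clock: 4.85
position: [0.5181, 0.28, 0.0617]
orientation: [0.0, 0.565, 0.825, 0.001]
contact_force: [-1.2, -2.7, 7.2]
gripper_width: 0.0081
```

```bash
python3 - <<'E'
from h import *
s=env.sense();print(s["position"],s["contact_force"],s["ft_torque"],s["gripper_width"])
im,d=env.capture("wrist");cv2.imwrite("pics/w4.png",im);np.save("w4.npy",d)
E
```

```text
[0.51806699 0.27996124 0.06173396] [-1.22513485 -2.74464957  7.18418529] [-0.37110013  0.35230984  0.02276887] 0.008120469747903567
```

View pics/w4.png

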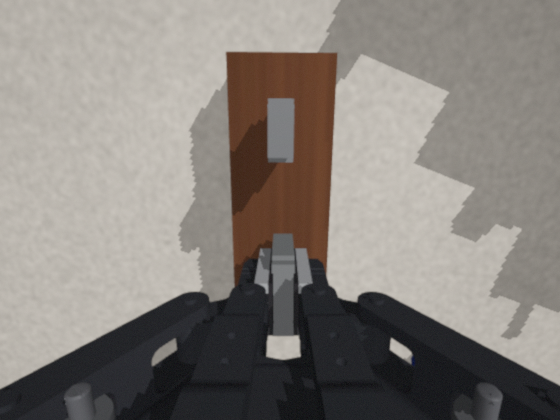

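Call:
{"fn": "move_arm", "kwargs": {
  "rows": [
    {"turn": [0, 0, 0], "offset": [0, 0, 8], "fingers": -1},
    {"turn": [0, 0, 0], "offset": [0, 0, 18], "fingers": -1},
    {"turn": [0, 0, 0], "offset": [0, 0, 38], "fingers": -1},
    {"turn": [0, 0, 0], "offset": [0, 0, 68], "fingers": -1},
    {"turn": [0, 0, 0], "offset": [0, 0, 108], "fingers": -1},
    {"turn": [0, 0, 0], "offset": [0, 0, 138], "fingers": -1},
    {"turn": [0, 0, 0], "offset": [0, 0, 138], "fingers": -1},
    {"turn": [0, 0, 0], "offset": [0, 0, 138], "fingers": -1}
  ]
}}

```text
clock: 5.7
position: [0.5179, 0.28, 0.1999]
orientation: [0.001, 0.565, 0.825, 0.001]
contact_force: [-0.7, -0.8, -0.0]
gripper_width: 0.0082
```

```bash
python3 - <<'E'
from h import *
s=env.sense();print(s["position"],s["contact_force"],s["ft_torque"],s["gripper_width"],s["clock"])
im,d=env.capture("wrist");cv2.imwrite("pics/w5.png",im);np.save("w5.npy",d)
im2,d2=env.capture("scene");np.save("s5.npy",d2);cv2.imwrite("pics/s5.png",im2)
uv=proj("scene",s["position"]).astype(int);print(uv)
c=im2[uv[1]-50:uv[1]+50,uv[0]-60:uv[0]+60]
cv2.imwrite("pics/s5c.png",np.hstack([cv2.resize(c,(400,333),interpolation=cv2.INTER_CUBIC),cv2.resize(im[200:400,180:380],(333,333))]))
E
```

```text
[0.51792359 0.28000215 0.19985403] [-0.68744259 -0.81737297 -0.02818999] [0.03271651 0.05106158 0.05632167] 0.008221100006813217 5.7
[462 183]
```

View pics/s5c.png

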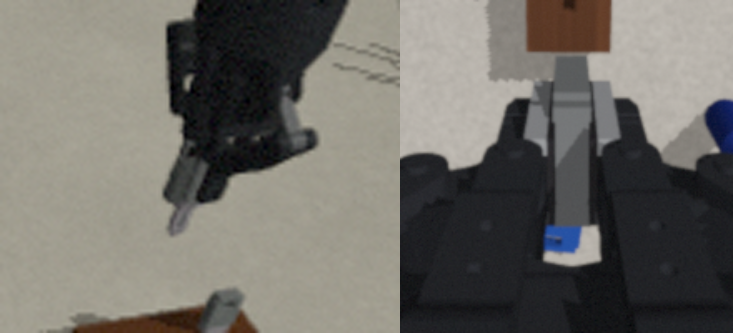

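```bash
python3 - <<'E'
from h import *
from scipy.spatial.transform import Rotation as R
s=env.sense();q=s["orientation"];Rt=R.from_quat([q[1],q[2],q[3],q[0]]).as_matrix();p=s["position"]
print(Rt.round(4))
d=np.load("w5.npy");im=cv2.imread("pics/w5.png")
for u,v in [(276,262),(284,262),(291,262),(276,334),(283,335),(290,335)]:
    print(u,v,(1e3*Rt.T@(Pz("wrist",u,v,p[2]+.0103)-p)).round(1))
for v in range(225,345,8):
    print(v,[ (1e3*Rt.T@(P("wrist",u,v,d[v,u])-p)).round(1).tolist() for u in (279,283,287)])
cv2.imwrite("pics/w5c.png",cv2.resize(im[215:345,240:330],(415,600),interpolation=cv2.INTER_CUBIC))
E
```

```text
[[-3.617e-01  9.323e-01 -7.000e-04]
 [ 9.323e-01  3.617e-01 -3.000e-04]
 [-1.000e-04 -7.000e-04 -1.000e+00]]
276 262 [ 14.4  -2.1 -10.3]
284 262 [ 14.4   1.  -10.3]
291 262 [ 14.4   3.6 -10.3]
276 334 [-17.7  -2.3 -10.3]
283 335 [-18.2   0.6 -10.3]
290 335 [-18.2   3.5 -10.3]
225 [[-28.8, -3.2, 166.6], [-28.8, 0.6, 166.5], [-28.6, 4.4, 165.9]]
233 [[15.8, -1.3, 18.9], [15.7, 0.6, 19.0], [15.4, 2.5, 20.1]]
241 [[15.8, -1.2, 8.4], [15.9, 0.6, 8.1], [15.6, 2.3, 9.0]]
249 [[15.6, -1.1, -0.3], [16.0, 0.6, -1.1], [15.4, 2.2, 0.3]]
257 [[14.1, -1.0, -4.9], [14.6, 0.6, -6.0], [15.2, 2.1, -7.5]]
265 [[13.1, -1.0, -10.2], [13.3, 0.6, -10.7], [12.9, 2.1, -9.8]]
273 [[9.1, -1.0, -9.0], [9.7, 0.6, -10.3], [9.6, 2.1, -9.9]]
281 [[6.8, -1.0, -11.2], [6.6, 0.6, -10.8], [5.7, 2.2, -9.2]]
289 [[2.9, -1.0, -10.4], [3.0, 0.6, -10.7], [2.7, 2.2, -10.1]]
297 [[-0.9, -1.0, -10.0], [-0.6, 0.6, -10.5], [-1.0, 2.2, -9.8]]
305 [[66.6, 0.5, -123.8], [-4.9, 0.6, -9.4], [-4.7, 2.2, -9.6]]
313 [[-7.2, -1.0, -11.4], [-8.4, 0.6, -9.6], [-7.3, 2.2, -11.2]]
321 [[-11.7, -1.0, -10.2], [-11.7, 0.6, -10.2], [-11.7, 2.2, -10.2]]
329 [[-15.2, -1.0, -10.5], [-14.9, 0.6, -10.9], [-16.3, 2.3, -9.0]]
337 [[-171.8, -3.8, 191.7], [-171.0, 0.8, 190.5], [-171.4, 5.3, 191.2]]
```

View pics/w5c.png

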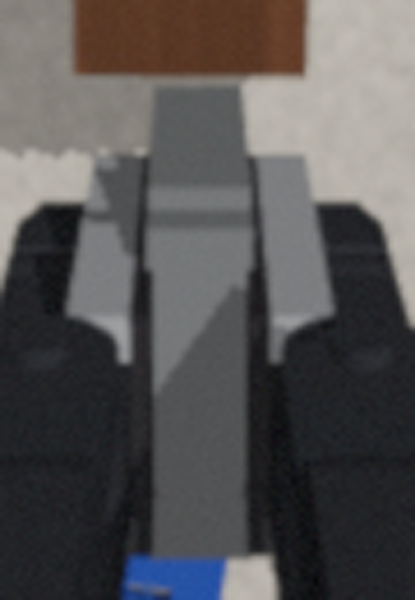

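Call:
{"fn": "move_arm", "kwargs": {
  "rows": [
    {"turn": [0, 0, -0.05], "offset": [5, -40, 0], "fingers": -1},
    {"turn": [0, 0, -0.1], "offset": [10, -85, 0], "fingers": -1},
    {"turn": [0, 0, -0.15], "offset": [15, -130, 0], "fingers": -1},
    {"turn": [0, 0, -0.2], "offset": [20, -175, 0], "fingers": -1},
    {"turn": [0, 0, -0.25], "offset": [25, -220, 0], "fingers": -1},
    {"turn": [0, 0, -0.3], "offset": [30, -265, 0], "fingers": -1},
    {"turn": [0, 0, -0.35], "offset": [35, -310, 0], "fingers": -1},
    {"turn": [0, 0, -0.4], "offset": [40, -355, 0], "fingers": -1},
    {"turn": [0, 0, -0.45], "offset": [45, -400, 0], "fingers": -1},
    {"turn": [0, 0, -0.49], "offset": [50, -440, 0], "fingers": -1},
    {"turn": [0, 0, -0.49], "offset": [50, -446.5, 0], "fingers": -1},
    {"turn": [0, 0, -0.49], "offset": [50, -446.5, 0], "fingers": -1},
    {"turn": [0, 0, -0.49], "offset": [50, -446.5, 0], "fingers": -1}
  ]
}}

```text
clock: 7.1
position: [0.5669, -0.1659, 0.1975]
orientation: [-0.001, 0.748, 0.664, -0.0]
contact_force: [-0.3, 0.2, 0.6]
gripper_width: 0.0077
```

```bash
python3 - <<'E'
from h import *
s=env.sense();print(s["position"],s["joints"].round(3),s["contact_force"],s["ft_torque"],s["gripper_width"],s["clock"])
im,d=env.capture("wrist");cv2.imwrite("pics/w6.png",im);np.save("w6.npy",d)
im2,d2=env.capture("scene");np.save("s6.npy",d2);cv2.imwrite("pics/s6.png",im2)
uv=proj("scene",s["position"]-[0,0,.07]).astype(int);print(uv)
c=im2[uv[1]-50:uv[1]+50,uv[0]-60:uv[0]+60]
cv2.imwrite("pics/s6c.png",np.hstack([cv2.resize(c,(400,333),interpolation=cv2.INTER_CUBIC),cv2.resize(im[150:350,180:380],(400,333))]))
E
```

```text
[ 0.56686922 -0.16585685  0.19747599] [-0.336  0.457  1.788  0.     0.899 -0.217] [-0.25474443  0.1980113   0.60820218] [-0.01722125 -0.01773203  0.01850952] 0.007748614391322445 7.1
[253 202]
```

View pics/s6c.png

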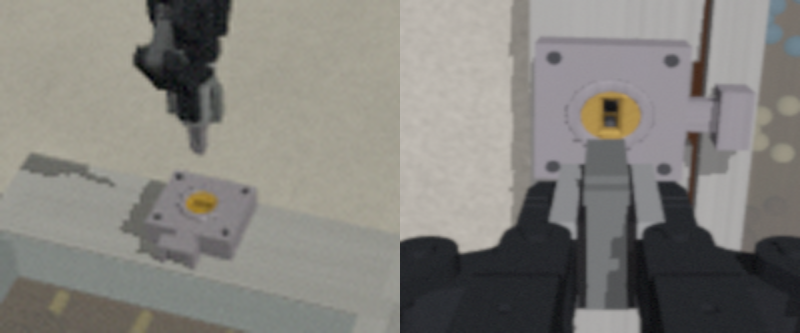

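The hover view shows the brass face at w6 pixel about (285,219) with its slot parallel to the key. The blade tip hangs just above the lock in the scene view.

```bash
python3 - <<'E'
from h import *
from scipy.spatial.transform import Rotation as R
s=env.sense();q=s["orientation"];Rt=R.from_quat([q[1],q[2],q[3],q[0]]).as_matrix();p=s["position"]
print(p,"yaw",np.degrees(np.arctan2(Rt[1,0],Rt[0,0])))
im=cv2.imread("pics/w6.png");hsv=cv2.cvtColor(im,cv2.COLOR_BGR2HSV)
m=cv2.inRange(hsv,(15,120,80),(35,255,255));m[:190]=0;m[250:]=0;m[:,:250]=0;m[:,320:]=0
ys,xs=np.nonzero(m)
pts=np.c_[xs,ys]
top=pts[(ys<228)]
h=cv2.convexHull(pts.astype(np.int32))[:,0]
W=np.array([(Rt.T@(Pz("wrist",u,v,.097)-p))[:2]*1e3 for u,v in h])
print(W.round(1).tolist())
# circle fit radius 11 using upper pts
from scipy.optimize import least_squares
U=W[W[:,0]>W[:,0].max()-14]
f=least_squares(lambda c:np.hypot(*(U-c).T)-11,U.mean(0));print("circle",f.x,f.fun.round(1))
c=f.x
print("world",p+Rt@np.array([c[0]/1e3,c[1]/1e3,0]))
g=cv2.cvtColor(im,cv2.COLOR_BGR2GRAY)
cv2.imwrite("pics/w6c.png",cv2.resize(im[190:320,245:325],(369,600),interpolation=cv2.INTER_CUBIC))
# key in tool frame again
for u,v in [(283,233),(283,262),(283,334)]: print(u,v,(1e3*Rt.T@(Pz("wrist",u,v,p[2]+.0103)-p)).round(1))
E
```

```text
[ 0.56720171 -0.1653854   0.19791153] yaw 83.20478373548738
[[-3.8, 12.8], [-6.1, 12.1], [-7.6, 11.4], [-10.7, 8.5], [-12.3, 5.5], [-12.3, -1.1], [-11.5, -2.6], [-7.7, -6.3], [-4.6, -7.7], [0.0, -7.7], [4.6, -5.5], [6.8, -2.6], [7.6, 0.3], [7.6, 4.7], [6.8, 7.6], [3.1, 11.2], [1.6, 12.0], [-0.7, 12.8]]
circle [-3.0953494   2.26510798] [-0.4 -0.7 -0.9 -0.6 -0.1  0.  -0.1 -0.   0.3 -0.1 -0.2 -0.2]
world [ 0.56908466 -0.16872702  0.19790803]
283 233 [ 26.6   1.1 -10.3]
283 262 [ 14.8   1.1 -10.3]
283 334 [-17.4   1.1 -10.3]
```

View pics/w6c.png

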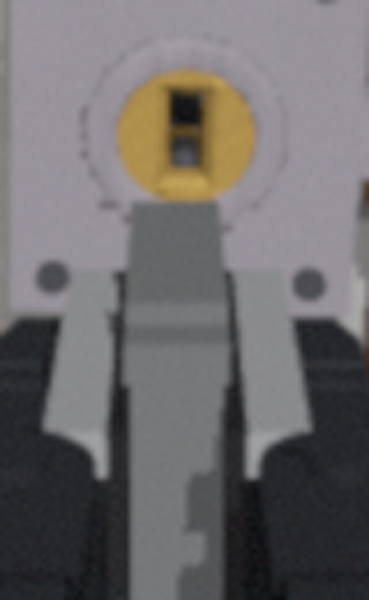

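Call:
{"fn": "move_arm", "kwargs": {
  "rows": [
    {"turn": [0, 0, 0], "offset": [0.5, 0, -20], "fingers": -1},
    {"turn": [0, 0, 0], "offset": [0.5, 0, -40], "fingers": -1},
    {"turn": [0, 0, 0], "offset": [0.5, 0, -42], "fingers": -1},
    {"turn": [0, 0, 0], "offset": [0.5, 0, -42], "fingers": -1},
    {"turn": [0, 0, 0], "offset": [0.5, 0, -42], "fingers": -1},
    {"turn": [0, 0, 0], "offset": [0.5, 0, -42], "fingers": -1},
    {"turn": [0, 0, 0], "offset": [0.5, 0, -42], "fingers": -1}
  ]
}}

```text
clock: 7.9
position: [0.5684, -0.1668, 0.1571]
orientation: [0.001, 0.748, 0.663, 0.0]
contact_force: [-0.5, 0.5, -0.5]
gripper_width: 0.0078
```

```bash
python3 - <<'E'
from h import *
s=env.sense();print(s["position"],s["contact_force"],s["ft_torque"],s["gripper_width"],s["clock"])
im2,d2=env.capture("scene");im,d=env.capture("wrist");cv2.imwrite("pics/w7.png",im);im3,_=env.capture("top")
uv=proj("scene",s["position"]-[0,0,.05]).astype(int);print(uv)
c=im2[uv[1]-30:uv[1]+30,uv[0]-36:uv[0]+36]
cv2.imwrite("pics/s7c.png",np.hstack([cv2.resize(c,(400,333),interpolation=cv2.INTER_CUBIC),cv2.resize(im[190:290,225:345],(400,333),interpolation=cv2.INTER_CUBIC)]))
E
```

```text
[ 0.56839564 -0.16679617  0.15706802] [-0.50554331  0.5084626  -0.48532066] [0.01058956 0.02376419 0.0236855 ] 0.00775371290129182 7.9
[253 209]
```

View pics/s7c.png

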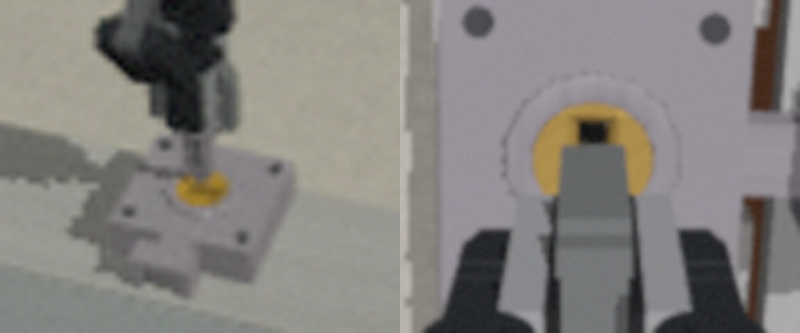

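Call:
{"fn": "move_arm", "kwargs": {
  "rows": [
    {"turn": [0, 0, 0], "offset": [0, 0.6, -3], "fingers": -1},
    {"turn": [0, 0, 0], "offset": [0, 0.6, -6], "fingers": -1},
    {"turn": [0, 0, 0], "offset": [0, 0.6, -9], "fingers": -1},
    {"turn": [0, 0, 0], "offset": [0, 0.6, -11], "fingers": -1},
    {"turn": [0, 0, 0], "offset": [0, 0.6, -11], "fingers": -1},
    {"turn": [0, 0, 0], "offset": [0, 0.6, -11], "fingers": -1}
  ]
}}

```text
clock: 8.65
position: [0.568, -0.1661, 0.1452]
orientation: [-0.0, 0.748, 0.663, -0.0]
contact_force: [0.8, 0.1, 0.6]
gripper_width: 0.0081
```

```bash
python3 - <<'E'
from h import *
s=env.sense();print(s["position"],s["contact_force"],s["ft_torque"],s["gripper_width"],s["clock"])
E
```

```text
[ 0.56803162 -0.16614809  0.14522363] [0.75002125 0.13250456 0.58050598] [ 0.09195065  0.01157695 -0.01799786] 0.008119774032270063 8.65
```

The tip is in with no lateral load. I continue down with a small twist wiggle.

Call:
{"fn": "move_arm", "kwargs": {
  "rows": [
    {"turn": [0, 0, 0.1], "offset": [0, 0, -1], "fingers": -1},
    {"turn": [0, 0, -0.05], "offset": [0, 0, -2], "fingers": -1},
    {"turn": [0, 0, -0.1], "offset": [0, 0, -3], "fingers": -1},
    {"turn": [0, 0, 0.05], "offset": [0, 0, -4], "fingers": -1},
    {"turn": [0, 0, 0.1], "offset": [0, 0, -5], "fingers": -1},
    {"turn": [0, 0, -0.05], "offset": [0, 0, -6], "fingers": -1},
    {"turn": [0, 0, -0.1], "offset": [0, 0, -6], "fingers": -1},
    {"turn": [0, 0, 0.05], "offset": [0, 0, -6], "fingers": -1},
    {"turn": [0, 0, 0], "offset": [0, 0, -6], "fingers": -1}
  ]
}}

```text
clock: 9.55
position: [0.5682, -0.1662, 0.1396]
orientation: [0.0, 0.746, 0.666, 0.0]
contact_force: [-0.2, 0.2, 1.3]
gripper_width: 0.0082
```

```bash
python3 - <<'E'
from h import *
s=env.sense();print(s["position"],s["contact_force"],s["ft_torque"],s["gripper_width"],s["clock"])
E
```

```text
[ 0.56823973 -0.16620087  0.13961191] [-0.16406264  0.24646147  1.31309232] [ 0.01781222  0.0398538  -0.03615563] 0.008213893541958641 9.55
```

Call:
{"fn": "move_arm", "kwargs": {
  "rows": [
    {"turn": [0, 0, 0.1], "offset": [0, 0, -1], "fingers": -1},
    {"turn": [0, 0, -0.05], "offset": [0, 0, -2], "fingers": -1},
    {"turn": [0, 0, -0.1], "offset": [0, 0, -3], "fingers": -1},
    {"turn": [0, 0, 0.05], "offset": [0, 0, -4], "fingers": -1},
    {"turn": [0, 0, 0.1], "offset": [0, 0, -5], "fingers": -1},
    {"turn": [0, 0, -0.05], "offset": [0, 0, -6], "fingers": -1},
    {"turn": [0, 0, -0.1], "offset": [0, 0, -7], "fingers": -1},
    {"turn": [0, 0, 0.05], "offset": [0, 0, -8], "fingers": -1},
    {"turn": [0, 0, 0], "offset": [0, 0, -9], "fingers": -1},
    {"turn": [0, 0, 0], "offset": [0, 0, -9], "fingers": -1}
  ]
}}

```text
clock: 10.55
position: [0.5685, -0.1662, 0.1306]
orientation: [0.0, 0.749, 0.663, 0.0]
contact_force: [2.2, 1.1, 1.1]
gripper_width: 0.0078
```

```bash
python3 - <<'E'
from h import *
s=env.sense();print(s["position"],s["contact_force"],s["ft_torque"],s["gripper_width"],s["clock"])
im2,d2=env.capture("scene");im,d=env.capture("wrist");cv2.imwrite("pics/w8.png",im)
uv=proj("scene",s["position"]-[0,0,.03]).astype(int)
c=im2[uv[1]-30:uv[1]+30,uv[0]-36:uv[0]+36]
cv2.imwrite("pics/s8c.png",np.hstack([cv2.resize(c,(400,333),interpolation=cv2.INTER_CUBIC),cv2.resize(im[190:350,225:345],(400,533),interpolation=cv2.INTER_CUBIC)[:333]]))
E
```

```text
[ 0.56845847 -0.16622925  0.13058469] [2.18883806 1.08000084 1.10680068] [ 0.19434697 -0.31218665  0.02014513] 0.00780227712697712 10.55
```

View pics/s8c.png

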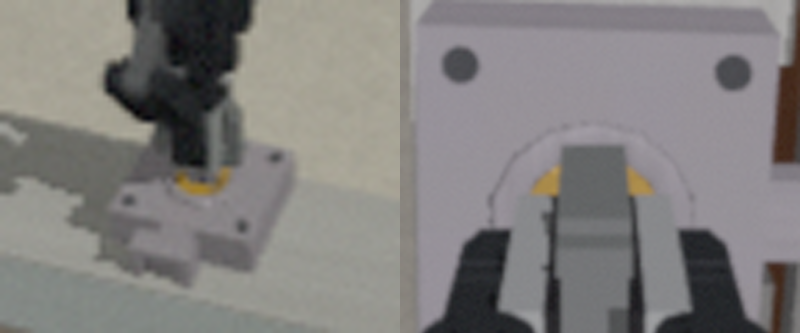

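Call:
{"fn": "move_arm", "kwargs": {
  "rows": [
    {"turn": [0, 0, 0.08], "offset": [0, 0, -1], "fingers": -1},
    {"turn": [0, 0, -0.04], "offset": [0, 0, -2], "fingers": -1},
    {"turn": [0, 0, -0.08], "offset": [0, 0, -3], "fingers": -1},
    {"turn": [0, 0, 0.04], "offset": [0, 0, -4], "fingers": -1},
    {"turn": [0, 0, 0], "offset": [0, 0, -5], "fingers": -1},
    {"turn": [0, 0, 0], "offset": [0, 0, -6], "fingers": -1},
    {"turn": [0, 0, 0], "offset": [0, 0, -6.5], "fingers": -1},
    {"turn": [0, 0, 0], "offset": [0, 0, -6.5], "fingers": -1},
    {"turn": [0, 0, 0], "offset": [0, 0, -6.5], "fingers": -1}
  ]
}}

```text
clock: 11.55
position: [0.5681, -0.1662, 0.1244]
orientation: [0.0, 0.748, 0.664, 0.0]
contact_force: [-2.4, -0.2, 10.8]
gripper_width: 0.0082
```

```bash
python3 - <<'E'
from h import *
s=env.sense();print(s["position"],s["contact_force"],s["ft_torque"],s["gripper_width"],s["clock"])
E
```

```text
[ 0.5681422  -0.16624408  0.12439519] [-2.3876159 -0.2206956 10.8415275] [0.08249351 0.4747044  0.01274382] 0.008211721128357646 11.55
```

Contact of 11 N at the expected home height (0.1244 against 0.1247 predicted). I start the clockwise turn about the key axis.

Call:
{"fn": "move_arm", "kwargs": {
  "rows": [
    {"turn": [0, 0, -0.1], "offset": [0.2, 0, -0.5], "fingers": -1},
    {"turn": [0, 0, -0.2], "offset": [0.4, -0.1, -0.5], "fingers": -1},
    {"turn": [0, 0, -0.3], "offset": [0.6, -0.15, -0.5], "fingers": -1},
    {"turn": [0, 0, -0.4], "offset": [0.75, -0.25, -0.5], "fingers": -1},
    {"turn": [0, 0, -0.5], "offset": [0.95, -0.35, -0.5], "fingers": -1},
    {"turn": [0, 0, -0.6], "offset": [1.1, -0.45, -0.5], "fingers": -1},
    {"turn": [0, 0, -0.6], "offset": [1.1, -0.45, -0.5], "fingers": -1},
    {"turn": [0, 0, -0.6], "offset": [1.1, -0.45, -0.5], "fingers": -1}
  ]
}}

```text
clock: 12.35
position: [0.5691, -0.1667, 0.1242]
orientation: [0.0, 0.911, 0.413, 0.0]
contact_force: [-4.9, 1.5, 17.7]
gripper_width: 0.0078
```

```bash
python3 - <<'E'
from h import *
from scipy.spatial.transform import Rotation as R
s=env.sense();print(s["position"],s["contact_force"],s["ft_torque"],s["gripper_width"],s["clock"],s["joints"].round(3))
q=s["orientation"];Rt=R.from_quat([q[1],q[2],q[3],q[0]]).as_matrix();print(np.degrees(np.arctan2(Rt[1,0],Rt[0,0])))
im,d=env.capture("wrist");cv2.imwrite("pics/w9.png",im)
cv2.imwrite("pics/w9c.png",cv2.resize(im[150:350,160:420],(780,600),interpolation=cv2.INTER_CUBIC))
E
```

```text
[ 0.56913126 -0.16667669  0.12420509] [-4.90976363  1.50327922 17.69052189] [0.11772271 0.81513209 0.03044751] 0.007849007176551947 12.35 [-0.336  0.553  1.841 -0.     0.747  0.384]
48.78106481465145
```

View pics/w9c.png

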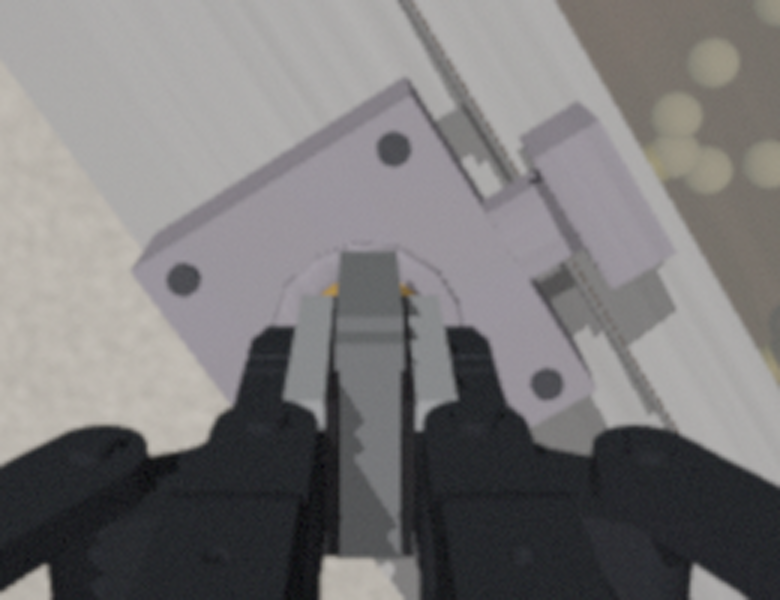

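Call:
{"fn": "move_arm", "kwargs": {
  "rows": [
    {"turn": [0, 0, -0.1], "offset": [-0.2, -0.1, 0], "fingers": -1},
    {"turn": [0, 0, -0.2], "offset": [-0.1, -0.3, 0], "fingers": -1},
    {"turn": [0, 0, -0.3], "offset": [0, -0.45, 0], "fingers": -1},
    {"turn": [0, 0, -0.4], "offset": [0.1, -0.6, 0], "fingers": -1},
    {"turn": [0, 0, -0.5], "offset": [0.2, -0.8, 0], "fingers": -1},
    {"turn": [0, 0, -0.6], "offset": [0.25, -1.0, 0], "fingers": -1},
    {"turn": [0, 0, -0.7], "offset": [0.3, -1.2, 0], "fingers": -1},
    {"turn": [0, 0, -0.8], "offset": [0.3, -1.4, 0], "fingers": -1},
    {"turn": [0, 0, -0.9], "offset": [0.3, -1.6, 0], "fingers": -1},
    {"turn": [0, 0, -1.0], "offset": [0.3, -1.8, 0], "fingers": -1},
    {"turn": [0, 0, -1.05], "offset": [0.3, -1.9, 0], "fingers": -1},
    {"turn": [0, 0, -1.05], "offset": [0.3, -1.9, 0], "fingers": -1},
    {"turn": [0, 0, -1.05], "offset": [0.3, -1.9, 0], "fingers": -1}
  ]
}}

```text
clock: 13.7
position: [0.5695, -0.1684, 0.1243]
orientation: [0.0, 0.995, -0.099, 0.0]
contact_force: [-3.5, 2.6, 19.3]
gripper_width: 0.0078
```

```bash
cat > st.py <<'E'
from h import *
from scipy.spatial.transform import Rotation as R
s=env.sense();print(s["position"],s["contact_force"].round(2),s["ft_torque"].round(3),s["gripper_width"],s["clock"],s["joints"].round(3))
q=s["orientation"];Rt=R.from_quat([q[1],q[2],q[3],q[0]]).as_matrix();print("yaw",np.degrees(np.arctan2(Rt[1,0],Rt[0,0])))
E
python3 st.py
```

```text
[ 0.5695414  -0.16841648  0.12433516] [-3.46  2.58 19.27] [0.556 0.866 0.108] 0.007803589892067322 13.7 [-0.339  0.554  1.839  0.     0.748  1.431]
yaw -11.377805318225873
```

Call:
{"fn": "move_arm", "kwargs": {
  "rows": [
    {"turn": [0, 0, -0.06], "offset": [-0.2, -0.2, 0], "fingers": -1},
    {"turn": [0, 0, -0.12], "offset": [-0.2, -0.3, 0], "fingers": -1},
    {"turn": [0, 0, -0.12], "offset": [-0.2, -0.3, 0], "fingers": -1},
    {"turn": [0, 0, -0.12], "offset": [-0.2, -0.3, 0], "fingers": -1}
  ]
}}

```text
clock: 14.1
position: [0.5694, -0.1686, 0.1243]
orientation: [-0.0, 0.987, -0.159, 0.0]
contact_force: [-2.5, 4.3, 19.3]
gripper_width: 0.0079
```

```bash
python3 st.py; python3 - <<'E'
from h import *
im,d=env.capture("wrist");cv2.imwrite("pics/w10.png",im)
cv2.imwrite("pics/w10c.png",cv2.resize(im[150:350,160:420],(780,600),interpolation=cv2.INTER_CUBIC))
E
```

```text
[ 0.56943612 -0.16855843  0.12433488] [-2.5   4.35 19.33] [0.841 0.671 0.088] 0.007859050179625583 14.1 [-0.339  0.554  1.839  0.     0.748  1.55 ]
yaw -18.25333570541351
```

View pics/w10c.png

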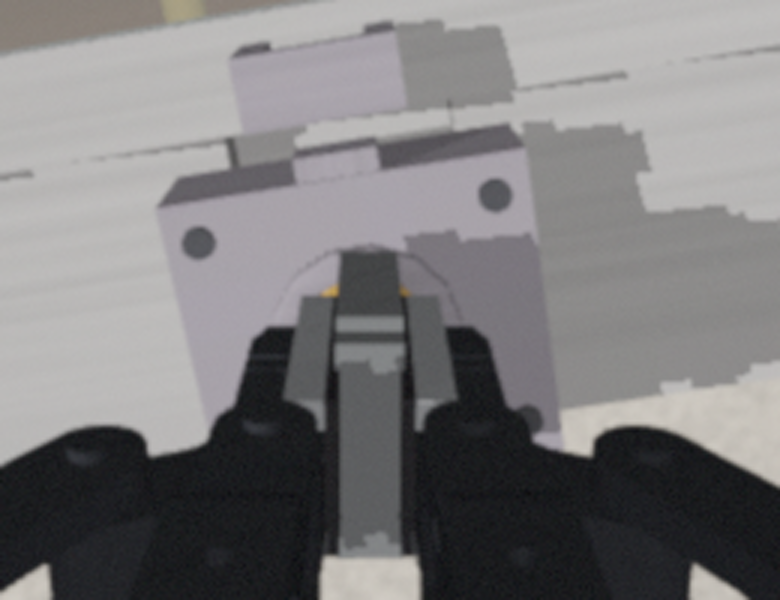

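Call:
{"fn": "move_arm", "kwargs": {
  "rows": [
    {"turn": [0, 0, -0.03], "offset": [-0.2, 0.3, 0], "fingers": -1},
    {"turn": [0, 0, -0.06], "offset": [-0.2, 0.3, 0], "fingers": -1},
    {"turn": [0, 0, -0.06], "offset": [-0.2, 0.3, 0], "fingers": -1},
    {"turn": [0, 0, -0.06], "offset": [-0.2, 0.3, 0], "fingers": -1}
  ]
}}

```text
clock: 14.55
position: [0.5694, -0.1685, 0.1243]
orientation: [0.0, 0.982, -0.188, 0.001]
contact_force: [-2.7, 3.5, 17.9]
gripper_width: 0.0083
```

```bash
python3 st.py
```

```text
[ 0.56939119 -0.16847489  0.12434084] [-2.68  3.51 17.93] [0.523 0.506 0.126] 0.008280733593819927 14.55 [-0.339  0.554  1.84   0.     0.747  1.61 ]
yaw -21.68542620295237
```

Call:
{"fn": "move_arm", "kwargs": {
  "rows": [
    {"turn": [0, 0, -0.03], "offset": [-0.2, 0.2, 0], "fingers": -1},
    {"turn": [0, 0, -0.06], "offset": [-0.2, 0.2, 0], "fingers": -1},
    {"turn": [0, 0, -0.06], "offset": [-0.2, 0.2, 0], "fingers": -1},
    {"turn": [0, 0, -0.06], "offset": [-0.2, 0.2, 0], "fingers": -1}
  ]
}}

```text
clock: 14.95
position: [0.5694, -0.1684, 0.1244]
orientation: [0.0, 0.976, -0.217, 0.001]
contact_force: [-2.5, 1.7, 17.5]
gripper_width: 0.008
```

```bash
python3 st.py;  python3 - <<'E'
from h import *
im,d=env.capture("wrist");cv2.imwrite("pics/w11.png",im)
cv2.imwrite("pics/w11c.png",cv2.resize(im[150:350,160:420],(780,600),interpolation=cv2.INTER_CUBIC))
E
```

```text
[ 0.56940523 -0.16841588  0.12436881] [-2.5  1.7 17.5] [0.166 0.377 0.163] 0.00801455078572231 14.95 [-0.339  0.554  1.84  -0.     0.746  1.67 ]
yaw -25.10821688383926
```

View pics/w11c.png

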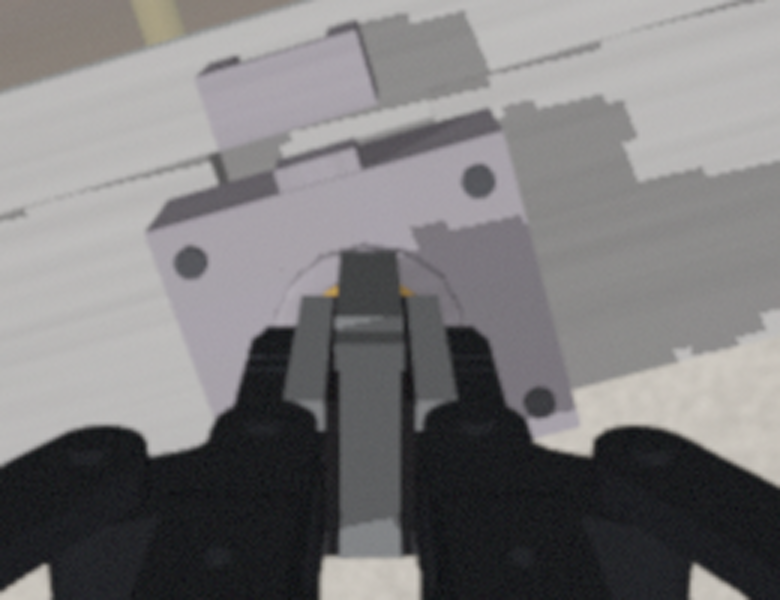

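Call:
{"fn": "move_arm", "kwargs": {
  "rows": [
    {"turn": [0, 0, -0.03], "offset": [-0.1, 0, 0], "fingers": -1},
    {"turn": [0, 0, -0.06], "offset": [-0.1, 0, 0], "fingers": -1},
    {"turn": [0, 0, -0.06], "offset": [-0.1, 0, 0], "fingers": -1},
    {"turn": [0, 0, -0.06], "offset": [-0.1, 0, 0], "fingers": -1}
  ]
}}

```text
clock: 15.4
position: [0.5694, -0.1685, 0.1244]
orientation: [0.0, 0.969, -0.246, 0.001]
contact_force: [-1.9, 1.1, 16.8]
gripper_width: 0.0081
```

```bash
python3 st.py;  python3 - <<'E'
from h import *
im,d=env.capture("wrist");cv2.imwrite("pics/w12.png",im)
im10=cv2.imread("pics/w10.png")
s,_=env.capture("scene");cv2.imwrite("pics/s12.png",s)
cv2.imwrite("pics/w12c.png",np.hstack([cv2.resize(im[150:350,180:380],(400,400),interpolation=cv2.INTER_CUBIC),cv2.resize(s[180:240,220:280],(400,400),interpolation=cv2.INTER_CUBIC)]))
E
```

```text
[ 0.56935236 -0.16850082  0.12437531] [-1.92  1.08 16.83] [0.216 0.25  0.476] 0.008099096172239426 15.4 [-0.339  0.553  1.84  -0.     0.746  1.73 ]
yaw -28.535872453429572
```

View pics/w12c.png

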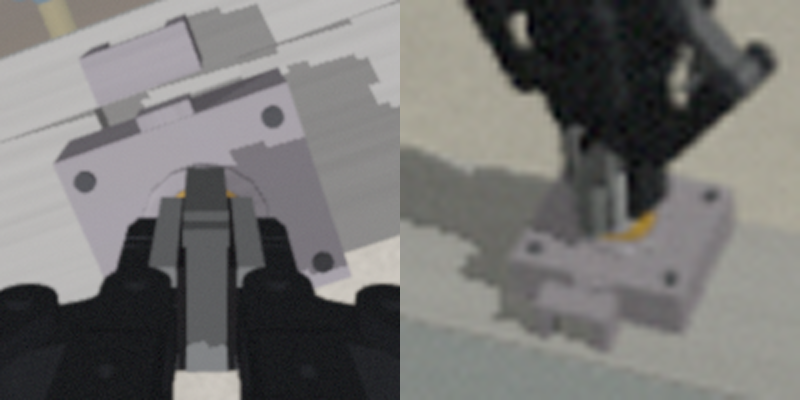

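Moment about z jumped from 0.16 to 0.48 N m, well above the spring's 0.1 N m at most. The plug is against its stop and the bolt has drawn back from the hasp. I hold for a moment to check that it is steady.

Call:
{"fn": "move_arm", "kwargs": {
  "rows": [
    {"turn": [0, 0, 0], "offset": [0, 0, 0], "fingers": -1},
    {"turn": [0, 0, 0], "offset": [0, 0, 0], "fingers": -1},
    {"turn": [0, 0, 0], "offset": [0, 0, 0], "fingers": -1},
    {"turn": [0, 0, 0], "offset": [0, 0, 0], "fingers": -1},
    {"turn": [0, 0, 0], "offset": [0, 0, 0], "fingers": -1},
    {"turn": [0, 0, 0], "offset": [0, 0, 0], "fingers": -1}
  ]
}}

```text
clock: 16.1
position: [0.5694, -0.1685, 0.1244]
orientation: [0.0, 0.969, -0.246, 0.001]
contact_force: [-1.6, 1.6, 16.8]
gripper_width: 0.0077
```

```bash
python3 st.py; python3 -c "
from h import *
print(env.finish_job())"
```

```text
[ 0.56938312 -0.16850905  0.12438283] [-1.62  1.57 16.75] [0.203 0.309 0.418] 0.0076934764830667475 16.1 [-0.339  0.553  1.84  -0.     0.746  1.73 ]
yaw -28.53355374097804
the job is handed in; nothing more can be done
None
```

The showcase is unlocked as far as my checks can show. I handed the job in at 16.1 s with the gripper still holding the key turned at its stop.

I took the broad-bow key from the rest and wiggled it down past the sticky pins. I then turned it clockwise until it would go no further.

**Fully home:** the hand sits 0.1244 m above the desk, against 0.1247 m predicted for the shoulder on the brass face. It is pressing down with about 17 N, and the key did not visibly slip in the grip.

**At the stop:** in the last step the turning moment jumped from 0.16 to 0.48 N m, well above the spring's 0.1 N m at most. It held steady at about 0.42 N m before I handed in. The pictures show the bolt drawn back from the lid.

**A disagreement:** the hand turned about 112° before that firm stop, roughly 12° more than the 100° expected with the play in the slot. I put the difference down to give in the grip, but I could not measure the plug's own angle.

I did not touch the narrow key, the vial, the ring dish, the file or the blue look-alike. I did not take a separate closing picture of all of them.

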